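Clamp a drawer front in the drilling jig

TASK

Clamp the loose pine drawer front in the drilling jig, pressing only on its three clamp levers with the fingertips: first press down the lever of the side clamp, on the far side of the jig, until it locks and the board is pushed square against the long near fence; then press down the lever of the end clamp on the left, so the board slides home against the end stop on the right; and last press down the lever of the hold-down clamp on the right. Do not touch or lift the board itself, and leave the other things lying about where they are.

Things in the scene. Friction and masses are not known exactly. Their poses are not given: they have to be found in the camera images.
- jig: Drilling jig, fixed to the bench: wooden base 262 x 420 x 18 mm, bed (top at 30), aluminium fence 190 long on the near side (top 46), end stop on the right, drill plate over the bed (top 66). Origin on the bench under the middle of the board's home place; x from the fence to the side clamp, y along the fence to the end clamp, z up. Base spans x -89..173, y -195..225.
- board: The drawer front: plain pine board 90 x 200 x 18 mm, about 0.18 kg, loose on the jig's bed. Origin at the centre of its underside, x across, y along. Home, against fence and end stop, its origin is at x = 0, y = 0 in the jig's frame, axes parallel. It starts 4 to 7.5 mm off both ways and up to 1 degree askew, and slides when a clamp pushes it.
- side_lever (a joint): Lever of the side clamp (straight-line toggle clamp; its rubber-tipped plunger pushes the board's far edge towards the fence), rad: 0 to 0.1 (raised about 43 to 37 degrees) at the start, 0.75 = level, locked against its stop; grows as it is pressed down. Stiff (4 to 5 N at the grip all the way), stays where it is left, never springs back.
- end_lever (a joint): Lever of the end clamp (same straight-line toggle clamp, pushing the board's left end to the right), rad: 0 to 0.1 (raised about 43 to 37 degrees) at the start, 0.75 = level, locked against its stop; grows as it is pressed down. Stiff (4 to 5 N at the grip all the way), stays where it is left, never springs back.
- hold_lever (a joint): Lever of the hold-down clamp (its arm lowers a rubber-footed spindle onto the board; raised, the arm tops out at about 100 mm), rad: 0 to 0.1 (raised about 43 to 37 degrees) at the start, 0.75 = level, locked against its stop; grows as it is pressed down. Stiff (4 to 5 N at the grip all the way), stays where it is left, never springs back.
- side_grip (a point): Side clamp: Middle of the black grip's upper face, 62 mm along the lever from its hinge pin; moves with the lever. Grip 72 mm long (35 to 107 mm from the pin), 20 wide, 14 thick. Lever points to the jig's +x, pin at x 143, y 0, z 39 mm in its frame. Raised, this point is about 86 mm above the bench and 41 mm out from the pin; locked, 46 and 62 mm.
- end_grip (a point): End clamp: Middle of the black grip's upper face, 62 mm along the lever from its hinge pin; moves with the lever. Grip 72 mm long (35 to 107 mm from the pin), 20 wide, 14 thick. Lever points to the jig's +y, pin at x 0, y 198, z 39 mm in its frame. Raised, this point is about 86 mm above the bench and 41 mm out from the pin; locked, 46 and 62 mm.
- hold_grip (a point): Hold-down: Middle of the black grip's upper face, 62 mm along the lever from its hinge pin; moves with the lever. Grip 72 mm long (35 to 107 mm from the pin), 20 wide, 14 thick. Lever points to the jig's -y, pin at x 26, y -156, z 44 mm in its frame. Raised, this point is about 91 mm above the bench and 41 mm out from the pin; locked, 51 and 62 mm.
- pull_a: Bystander: dark steel bow pull, 112 mm long, 27 mm high, standing on its two feet on the left far corner of the jig's base board. Origin under its middle.
- pull_b: Bystander: a like bow pull on the bench to the left of the jig. Origin under its middle.
- screw_tub: Bystander: small clear tub of screws, 58 mm across, 35 mm high, on the right far corner of the jig's base board. Origin under its middle.
- masking_tape: Bystander: roll of masking tape lying flat, 104 mm across, 50 mm high. Origin under its middle.
- paint_tin: Bystander: closed paint tin, 86 mm across, 115 mm high. Origin under its middle.
- brush: Bystander: flat paint brush, 210 mm long, lying on the bench. Origin under its middle.
- straightedge: Bystander: aluminium straightedge 30 x 300 x 5 mm lying on the bench to the right of the jig. Origin under its middle.

How it is judged:
By the outcome, as a careful person would: the job done as asked, in the order asked, and still so for the second after the job is handed in, with the robot touching nothing.
It also fails if it takes over 48 s, if anything falls off the work surface, if the arm or the gripper's body presses on something with over 40 N, if the wrist force passes 120 N, or if a joint passes its speed limit or range.

ROBOT

A 6-joint arm with a two-finger parallel gripper is mounted at the origin on the work surface. World frame = base frame: x ahead of the robot, y to its left, z up, the work surface at z = 0. Lengths are in mm, angles in rad, forces in N, time in s.
With the tool pointing down it reaches from about 300 to 850 mm from the base axis. Payload 5.4 kg.
Tool frame: the origin (TCP) lies midway between the tips of the shut fingers; the grasp point (between the pads) lies 19 mm behind it; z points along the fingers, y is the line along which they close (so a half turn about z gives the same grasp; the last joint's range is limited). The gripper opens to 85 mm and grips with 20 to 120 N. Pads are 22 mm wide; open, the fingers measure 114 mm over their backs; the gripper's body (76 mm by 85 mm) begins 54 mm behind the grasp point. The pads swing forward as they close: fully open they stand 13 mm farther back than shut.
Start: joints at [-1.369, 0.158, 1.597, -0, 1.386, -0.21], TCP at [230.125, -526.924, 231.299] pointing down, gripper open.
Joint ranges: [-2.91, 2.91], [-0.94, 2.29], [0.18, 2.7], [-1.29, 4.43], [0.17, 2.64], [-3, 3]. Speed limits (rad/s): [2.57, 2.57, 3.14, 3.14, 3.14, 3.14].

INTERFACE

Orientations are given as a unit quaternion [x, y, z, w].
In Python, from cell import manip gives the robot as it stands.
- The arm moves only by the tool arm_command, never from a script. Its argument "series" is a list of rows, each an object with "travel": the shift along the tool's x, y, z in mm, a list of three; "turn": the turn about the tool's z in rad; "gripper": the closure in counts, from 0 (fully open) to 255 (shut). A call has 1 to 12 rows; each row shifts and turns the commanded pose from where the row before left it, along the tool's axes as they then stand; what a row does not reach is not made up. A row lasts 1/8 s, in which the tool goes at most 62.5 mm and 10.7 degrees, less where a joint would pass 70% of its speed; a pose out of reach is approached as far as the arm can. A call with a gripper value outside its range is refused whole. The fingers move at their own pace and stop on an object; the grip force is fixed at half the most. Time passes only in rows, so rows that do not move let the fingers close. It gives the time, the measured TCP pose, the force, the opening and the grip force at its end, in the units of the state.
- manip.get_state(): the state, without advancing time (a new reading comes with each control period).
- manip.get_image(name): name is "scene" or "top"; returns a dict with "image" (400x640x3 uint8, red, green, blue), "z_map" (400x640 float32, mm along the optical axis (not along the pixel's ray), 0 where there is no reading), "intrinsics" (3x3 intrinsics, pixels), "distortion" ([k1, k2, p1, p2, k3] as OpenCV has them; the pictures are not rectified), "R" (3x3) and "t" (3): a world point X has camera coordinates R X + t. Camera axes: x right, y down, z forward; pixel columns grow to the right and rows downward; lengths in mm; the calibration is good to about 2 mm. A picture is of the moment at which its call begins.
- manip.finish_job(): hands the job in; it is judged then, once.
Trained networks look in a picture, given as the dict that the camera call returned (one of the last four; its "shot" number tells which), for a name from the list of things; names that differ only in an ending like _2 or _b are one class to them, and where a whole thing is asked for, a point or a joint stands for the part that bears it (a point fixed in the world has none). Each returns a list of dicts, best first, with "p" (0 to 1); they miss things now and then, are a little off and sometimes report something else, mostly with a low value. They report only what shows in the picture. A call takes as long as a camera call.
- manip.search_frame(name, picture): "xy" ([column, row] in pixels, amid what is visible of it).
- manip.tip_of(name, picture): "xy" ([column, row] in pixels: a listed point, or the origin of a listed thing).
The state is a dict: "time": time; "q": joint angles; "dq": joint speeds; "joint_efforts": joint torques, N m; "tool_pos": TCP position; "tool_rot": TCP orientation; "wrist_force": force on the tool from outside, world axes, zero at the start; "torque": the same for the moment, N m; "gripper_width": finger opening in mm; "grip_force": force on a finger pad.
Only numpy, scipy, OpenCV 4.12 (cv2) and the standard library are available. Lean on these libraries where they do the work, as an engineer would, in place of code of your own. Each camera call takes 0.05 s, during which the arm holds its last target. There are 200 camera calls.

## Working session

There is one attempt and no reset: what is moved stays moved. The work goes in short steps, Python scripts to look and compute and a tool call to move; the robot and the scene stay as the last step left them, time stands still between calls to the robot, and variables do not carry over. Pictures are saved under pics/ and viewed, at most 10 in all, crops included, and the job is handed in when it is done.

Besides the shell and the picture viewer there is one more tool, called after "Request:" by a JSON object that holds its "name" and its "arguments". arm_command: Moves the arm, as the interface text tells. Its arguments: {"type":"object","properties":{"series":{"type":"array"}},"required":["series"]}

```bash
mkdir -p pics; cat > h.py <<'E'
import numpy as np, cv2
from cell import manip
def ray(p,uv):
    K=np.array(p["intrinsics"]);d=np.array(p["distortion"])
    n=cv2.undistortPoints(np.array([[uv]],float),K,d)[0,0]
    return np.array([n[0],n[1],1.])
def world(p,uv,z=None):
    R=np.array(p["R"]);t=np.array(p["t"]);r=ray(p,uv)
    c=-R.T@t; d=R.T@r
    if z is None:
        u,v=int(round(uv[0])),int(round(uv[1]))
        w=p["z_map"][v-1:v+2,u-1:u+2]; w=w[w>0]
        return c+d*np.median(w) if len(w) else None
    return c+d*(z-c[2])/d[2]
def save(p,n): cv2.imwrite("pics/"+n,p["image"][:,:,::-1])
E
python3 - <<'E'
from h import *
np.set_printoptions(precision=1,suppress=True)
for n in("top","scene"):
    p=manip.get_image(n);save(p,n+"1.png")
    for k,z in(("side_grip",86),("end_grip",86),("hold_grip",91),("board",None),("jig",None),("pull_b",None),("paint_tin",None),("masking_tape",None),("screw_tub",None),("pull_a",None)):
        for r in manip.tip_of(k,p)[:2]: print(n,k,round(r["p"],2),np.array(r["xy"]),world(p,r["xy"]), world(p,r["xy"],z) if z else '')
s=manip.get_state();print(s["tool_pos"],s["tool_rot"],s["gripper_width"],s["time"])
E
```

```text
top side_grip 0.83 [317.2 146.2] [663.1   4.6  81.2] [661.5   4.5  86. ]
top end_grip 0.66 [171.5 174.4] [596.5 422.5  -1. ] [575.1 392.4  86. ]
top end_grip 0.62 [397.6 200.6] [ 514.1 -211.2   90.9] [ 515.  -212.1   86. ]
top hold_grip 0.73 [395.1 197.2] [ 523.3 -204.9   90. ] [ 523.1 -204.7   91. ]
top hold_grip 0.68 [318.5 216.4] [472.6  -2.5  60.3] [467.9  -2.5  91. ]
top board 0.78 [319.1 216.3] [472.9  -4.1  60.7] 
top jig 0.79 [324.2 221.3] [459.3 -18.   62.7] 
top pull_b 0.69 [273.1 179.2] [583.7 128.3  16.7] 
top paint_tin 0.72 [474.5 170.6] [ 598.7 -417.7   95.8] 
top masking_tape 0.74 [431.7 144.1] [ 702.5 -330.8   -0.6] 
top screw_tub 0.72 [347.9 170.7] [609.4 -83.1  29.5] 
top screw_tub 0.65 [470.3 225.2] [ 464.2 -432.4    2.2] 
top pull_a 0.69 [273.1 179.2] [583.7 128.3  16.7] 
scene side_grip 0.54 [327.5 247.3] [686.1   6.2  95.6] [679.1   5.7  86. ]
scene end_grip 0.43 [406.2 195.5] [463.1 236.1  88.4] [460.7 236.6  86. ]
scene hold_grip 0.75 [262.9 202. ] [ 525.2 -205.9   89.1] [ 527.  -205.3   91. ]
scene hold_grip 0.17 [327.9 212.3] [514.6  -5.4  46.6] [554.   -2.5  91. ]
scene board 0.92 [329.2 211.9] [513.3  -1.4  47.4] 
scene board 0.48 [372.2 240. ] [591.3 135.7  17.7] 
scene jig 0.62 [328.3 213.9] [522.4  -3.5  47.9] 
scene pull_b 0.69 [465.7 252. ] [619.9 411.5  23.4] 
scene pull_b 0.44 [329.3 242.8] [654.5   9.   74.4] 
scene paint_tin 0.94 [179.7 239.7] [ 654.9 -443.5   41.3] 
scene paint_tin 0.66 [373.4 239.6] [589.8 139.3  18.2] 
scene masking_tape 0.93 [211.5 263.2] [ 702.1 -340.    -1.2] 
scene screw_tub 0.68 [300.  241.1] [636.2 -78.5  49.2] 
scene pull_a 0.69 [465.7 252. ] [619.9 411.5  23.4] 
scene pull_a 0.44 [329.3 242.8] [654.5   9.   74.4] 
[ 230.1 -526.9  231.3] [ 1.   0.2 -0.  -0. ] 85.40701737931948 1.1
```

View pics/top1.png

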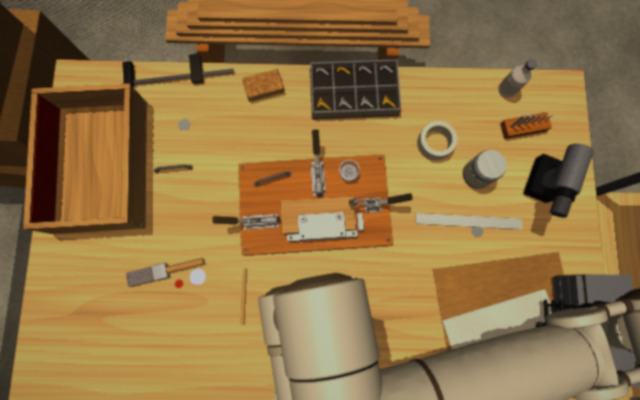

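View pics/scene1.png

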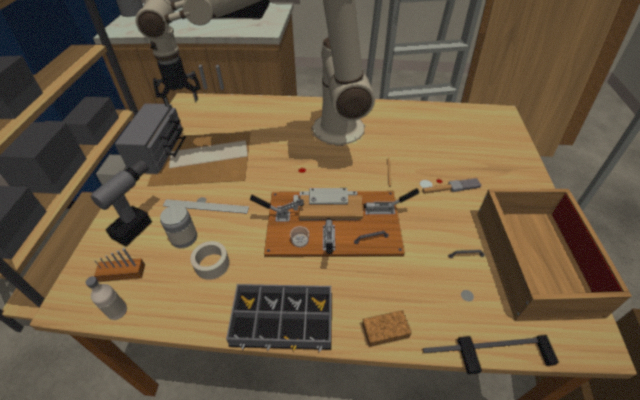

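The top view shows the orange base with corners near (239,163), (384,155), (391,246) and (245,254). The black grips are at about (316,142) for the side, (225,220) for the end and (400,198) for the hold-down. Next I fit the jig pose from the base outline.

```bash
python3 - <<'E'
from h import *
np.set_printoptions(precision=2,suppress=True)
p=manip.get_image("top");im=p["image"]
hsv=cv2.cvtColor(im,cv2.COLOR_RGB2HSV);print(hsv[240,255],hsv[170,250],hsv[260,220],hsv[165,370])
base=hsv[200,243+5].astype(int)
f=im.astype(float); ratio=f[:,:,1]/(f[:,:,0]+1); print(ratio[240,255],ratio[260,220],ratio[300,220])
m=((ratio<0.60)&(f[:,:,0]>90)).astype(np.uint8); m[:140]=0;m[270:]=0;m[:,:225]=0;m[:,405:]=0
m=cv2.morphologyEx(m,cv2.MORPH_OPEN,np.ones((3,3)))
pts=np.argwhere(m)[:,::-1]
W=np.array([world(p,uv,18)[:2] for uv in pts],np.float32)
# robust: hull -> minAreaRect
r=cv2.minAreaRect(W);print(len(W),r)
C=np.array(cv2.boxPoints(r));print(C)
# lever grips: black pixels with z between 50 and 130
for k,(u0,u1,v0,v1) in dict(side=(300,335,125,165),end=(205,245,205,235),hold=(380,420,185,212)).items():
    q=[world(p,(u,v)) for v in range(v0,v1) for u in range(u0,u1) if im[v,u].max()<60 and p["z_map"][v,u]>0]
    q=np.array(q);q=q[q[:,2]>60];print(k,len(q),np.median(q,0),q.min(0),q.max(0))
E
```

```text
[ 13 206 171] [ 13 207 163] [ 22 140 189] [ 13 208 167]
0.5465116279069767 0.8473684210526315 0.8210526315789474
7759 ((515.6917724609375, 10.328948974609375), (258.2817077636719, 414.4414367675781), 4.680294036865234)
[[ 370.07  206.32]
 [ 403.89 -206.74]
 [ 661.31 -185.66]
 [ 627.49  227.4 ]]
side 93 [673.24   8.22  86.32] [647.82   2.13  67.73] [697.99  16.48 105.69]
end 93 [454.33 239.59  90.84] [448.28 216.65  70.35] [460.98 263.81 110.81]
hold 108 [ 518.51 -214.8    95.49] [ 512.27 -239.96   74.55] [ 526.17 -188.3   113.21]
```

```bash
cat >> h.py <<'E'
from scipy.spatial.transform import Rotation as Ro
O=np.array([475.1,-8.1]);A=np.radians(4.68);J=np.array([[np.cos(A),-np.sin(A)],[np.sin(A),np.cos(A)]])
def tgt(jx,jy,z):
    s=manip.get_state();w=np.r_[O+J@[jx,jy],z];d=w-np.array(s["tool_pos"])
    T=Ro.from_quat(s["tool_rot"]).as_matrix()
    print("target",w.round(1),"tool shift",(T.T@d).round(1),"toolx yaw deg",np.degrees(np.arctan2(T[1,0],T[0,0])).round(2))
E
python3 - <<'E'
from h import *
s=manip.get_state();print(s["tool_rot"],s["q"])
tgt(143+54,0,180)
E
```

```text
[9.78873601e-01 2.04466313e-01 1.40043530e-05 5.40867594e-06] [-1.36908977e+00  1.58404045e-01  1.59698703e+00  2.85389312e-05
  1.38619088e+00 -2.10135620e-01]
target [671.4   8.  180. ] tool shift [ 618.5 -313.5   51.3] toolx yaw deg 23.6
```

Request:
{"name": "arm_command", "arguments": {"series": [{"travel":[0,0,0],"turn":0.165,"gripper":255},{"travel":[0,0,0],"turn":0.165,"gripper":255},{"travel":[35,-36,0],"turn":0,"gripper":255},{"travel":[35,-36,0],"turn":0,"gripper":255},{"travel":[35,-36,0],"turn":0,"gripper":255},{"travel":[35,-36,0],"turn":0,"gripper":255},{"travel":[35,-36,0],"turn":0,"gripper":255},{"travel":[35,-36,0],"turn":0,"gripper":255},{"travel":[35,-36,0],"turn":0,"gripper":255},{"travel":[35,-36,0],"turn":0,"gripper":255},{"travel":[35,-36,0],"turn":0,"gripper":255},{"travel":[35,-36,0],"turn":0,"gripper":255}]}}

```text
time: 2.65
tool_pos: [550.5, -138.2, 231.5]
tool_rot: [0.999, 0.041, 0.0, 0.0]
wrist_force: [0.5, -0.9, 0.1]
gripper_width: -0.3
grip_force: 0.0
```

Request:
{"name": "arm_command", "arguments": {"series": [{"travel":[35,-36,10],"turn":0,"gripper":255},{"travel":[35,-36,10],"turn":0,"gripper":255},{"travel":[35,-36,20],"turn":0,"gripper":255},{"travel":[20,-20,10],"turn":0,"gripper":255},{"travel":[0,0,0],"turn":0,"gripper":255},{"travel":[0,0,0],"turn":0,"gripper":255}]}}

```text
time: 3.4
tool_pos: [663.5, -2.4, 181.7]
tool_rot: [0.999, 0.041, 0.0, 0.0]
wrist_force: [-0.9, 0.3, 1.1]
gripper_width: -0.4
grip_force: 0.0
```

```bash
python3 - <<'E'
from h import *
tgt(143+54,0,110);s=manip.get_state();print(s["q"],s["wrist_force"],s["gripper_width"],s["time"])
p=manip.get_image("scene");im=p["image"][150:300,220:460,::-1]
cv2.imwrite("pics/s2.png",cv2.resize(im,None,fx=3.3,fy=3.3,interpolation=cv2.INTER_CUBIC))
E
```

```text
target [671.4   8.  110. ] tool shift [ 8.7 -9.7 71.6] toolx yaw deg 4.67
[-1.85097466e-01  4.20502644e-01  1.37677860e+00 -5.24244308e-04
  1.34406379e+00  1.30423537e+00] [-0.86506028  0.26568176  1.12195741] -0.3592373875954693 3.4
```

View pics/s2.png

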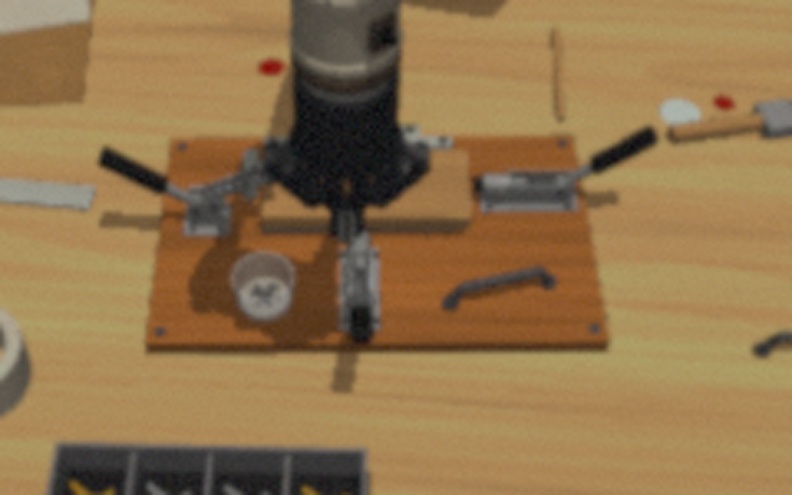

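The shut fingertips are just inboard of the side lever (about (350,225) in the crop) and the lever is clear. I correct the offset, descend, and press along the grip's arc.

Request:
{"name": "arm_command", "arguments": {"series": [{"travel":[9,-10,30],"turn":0,"gripper":255},{"travel":[0,0,40],"turn":0,"gripper":255},{"travel":[0,0,10],"turn":0,"gripper":255},{"travel":[0,0,8],"turn":0,"gripper":255},{"travel":[1,0,8],"turn":0,"gripper":255},{"travel":[1,0,6],"turn":0,"gripper":255},{"travel":[1,0,6],"turn":0,"gripper":255},{"travel":[1,0,6],"turn":0,"gripper":255},{"travel":[1,0,6],"turn":0,"gripper":255}]}}

```text
time: 4.58
tool_pos: [677.2, 9.4, 61.2]
tool_rot: [0.999, 0.041, 0.0, 0.0]
wrist_force: [1.1, -0.1, 4.4]
gripper_width: -0.2
grip_force: 1.4
```

Request:
{"name": "arm_command", "arguments": {"series": [{"travel":[1,0,5],"turn":0,"gripper":255},{"travel":[1,0,4],"turn":0,"gripper":255},{"travel":[0,0,3],"turn":0,"gripper":255},{"travel":[0,0,2],"turn":0,"gripper":255},{"travel":[0,0,0],"turn":0,"gripper":255}]}}

```text
time: 5.2
tool_pos: [678.5, 9.5, 47.0]
tool_rot: [0.999, 0.041, -0.0, -0.0]
wrist_force: [2.1, 0.1, 1.8]
gripper_width: -0.1
grip_force: 1.0
```

Request:
{"name": "arm_command", "arguments": {"series": [{"travel":[0,0,1],"turn":0,"gripper":255},{"travel":[0,0,1],"turn":0,"gripper":255},{"travel":[0,0,0],"turn":0,"gripper":255}]}}

```text
time: 5.58
tool_pos: [678.7, 9.5, 46.0]
tool_rot: [0.999, 0.041, -0.0, 0.0]
wrist_force: [-0.0, 0.5, 7.2]
gripper_width: 0.1
grip_force: 3.3
```

Request:
{"name": "arm_command", "arguments": {"series": [{"travel":[0,0,1],"turn":0,"gripper":255},{"travel":[0,0,0],"turn":0,"gripper":255}]}}

```text
time: 5.82
tool_pos: [678.7, 9.5, 45.9]
tool_rot: [0.999, 0.041, -0.0, 0.0]
wrist_force: [-2.5, -0.2, 10.8]
gripper_width: 0.1
grip_force: 5.7
```

Request:
{"name": "arm_command", "arguments": {"series": [{"travel":[0,0,1],"turn":0,"gripper":255},{"travel":[0,0,0],"turn":0,"gripper":255}]}}

```text
time: 6.08
tool_pos: [678.8, 9.5, 45.8]
tool_rot: [0.999, 0.041, -0.0, 0.0]
wrist_force: [-6.0, 0.6, 16.6]
gripper_width: -0.2
grip_force: 8.1
```

The side lever is on its stop: z holds at 45.8 while the force rises. I lift and go to the end clamp.

Request:
{"name": "arm_command", "arguments": {"series": [{"travel":[0,0,-20],"turn":0,"gripper":255},{"travel":[0,0,-50],"turn":0,"gripper":255},{"travel":[0,0,-50],"turn":0,"gripper":255},{"travel":[-29,-36,0],"turn":0,"gripper":255},{"travel":[-29,-36,0],"turn":0,"gripper":255},{"travel":[-29,-36,0],"turn":0,"gripper":255},{"travel":[-29,-36,0],"turn":0,"gripper":255},{"travel":[-29,-36,0],"turn":0,"gripper":255},{"travel":[-29,-36,0],"turn":0,"gripper":255},{"travel":[-29,-36,0],"turn":0,"gripper":255},{"travel":[0,0,0],"turn":0,"gripper":255},{"travel":[0,0,0],"turn":0,"gripper":255}]}}

```text
time: 7.58
tool_pos: [456.0, 243.8, 163.4]
tool_rot: [0.999, 0.041, 0.0, 0.0]
wrist_force: [-0.4, 0.7, -0.6]
gripper_width: 0.1
grip_force: 0.0
```

```bash
python3 - <<'E'
from h import *
tgt(0,198+54,110);s=manip.get_state();print(s["q"],s["time"])
p=manip.get_image("scene");im=p["image"][150:300,220:460,::-1]
cv2.imwrite("pics/s3.png",cv2.resize(im,None,fx=3.3,fy=3.3,interpolation=cv2.INTER_CUBIC))
E
```

```text
target [454.5 243.1 110. ] tool shift [-1.5  0.6 53.4] toolx yaw deg 4.7
[ 2.57190187e-01  7.18526958e-02  1.83015858e+00 -4.86586957e-04
  1.23957210e+00  1.74607439e+00] 7.575
```

View pics/s3.png

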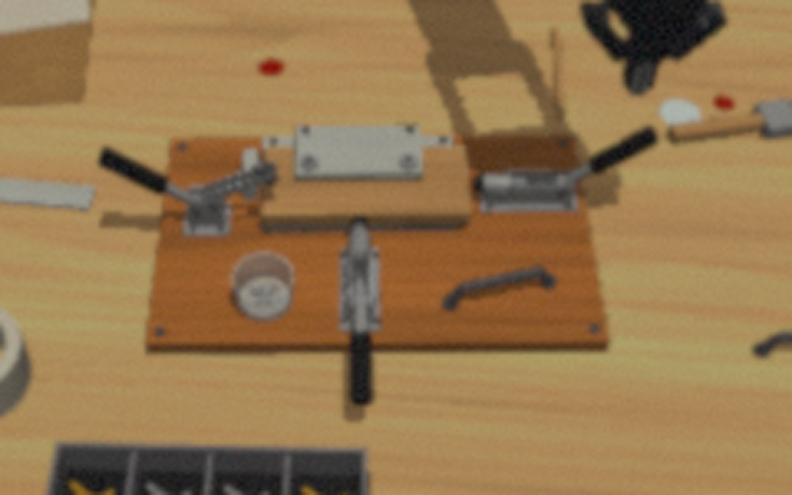

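The side lever now lies level (grip at about (360,370) in the crop) and its plunger is on the board. The fingers are above the end grip, so I press that next.

Request:
{"name": "arm_command", "arguments": {"series": [{"travel":[-2,0,30],"turn":0,"gripper":255},{"travel":[0,0,24],"turn":0,"gripper":255},{"travel":[0,0,10],"turn":0,"gripper":255},{"travel":[0,0,8],"turn":0,"gripper":255},{"travel":[0,-1,8],"turn":0,"gripper":255},{"travel":[0,-1,6],"turn":0,"gripper":255},{"travel":[0,-1,6],"turn":0,"gripper":255},{"travel":[0,-1,6],"turn":0,"gripper":255},{"travel":[0,-1,6],"turn":0,"gripper":255}]}}

```text
time: 8.75
tool_pos: [453.6, 249.2, 59.1]
tool_rot: [0.999, 0.041, 0.0, -0.0]
wrist_force: [-0.6, 1.5, 3.3]
gripper_width: 0.2
grip_force: 1.6
```

Request:
{"name": "arm_command", "arguments": {"series": [{"travel":[0,-1,4],"turn":0,"gripper":255},{"travel":[0,-1,4],"turn":0,"gripper":255},{"travel":[0,0,3],"turn":0,"gripper":255},{"travel":[0,0,2],"turn":0,"gripper":255},{"travel":[0,0,1],"turn":0,"gripper":255},{"travel":[0,0,0],"turn":0,"gripper":255}]}}

```text
time: 9.5
tool_pos: [453.3, 251.1, 45.9]
tool_rot: [0.999, 0.041, -0.0, -0.0]
wrist_force: [-3.3, 1.4, 7.7]
gripper_width: 0.2
grip_force: 4.2
```

Request:
{"name": "arm_command", "arguments": {"series": [{"travel":[0,0,1],"turn":0,"gripper":255},{"travel":[0,0,1],"turn":0,"gripper":255},{"travel":[0,0,0],"turn":0,"gripper":255}]}}

```text
time: 9.88
tool_pos: [453.4, 251.1, 45.7]
tool_rot: [0.999, 0.041, -0.0, 0.0]
wrist_force: [-9.0, -0.9, 22.0]
gripper_width: -0.2
grip_force: 11.4
```

The end lever is locked the same way. Next is the hold-down.

Request:
{"name": "arm_command", "arguments": {"series": [{"travel":[0,0,-20],"turn":0,"gripper":255},{"travel":[0,0,-50],"turn":0,"gripper":255},{"travel":[0,0,-55],"turn":0,"gripper":255},{"travel":[3,52,0],"turn":0,"gripper":255},{"travel":[3,52,0],"turn":0,"gripper":255},{"travel":[3,52,0],"turn":0,"gripper":255},{"travel":[3,52,0],"turn":0,"gripper":255},{"travel":[3,52,0],"turn":0,"gripper":255},{"travel":[3,52,0],"turn":0,"gripper":255},{"travel":[3,52,0],"turn":0,"gripper":255},{"travel":[3,52,0],"turn":0,"gripper":255},{"travel":[2,52,0],"turn":0,"gripper":255}]}}

```text
time: 11.38
tool_pos: [516.6, -215.0, 167.3]
tool_rot: [0.999, 0.041, -0.001, -0.0]
wrist_force: [0.6, 1.6, -0.0]
gripper_width: 0.2
grip_force: 0.0
```

Request:
{"name": "arm_command", "arguments": {"series": [{"travel":[0,0,0],"turn":0,"gripper":255},{"travel":[0,0,0],"turn":0,"gripper":255}]}}

```text
time: 11.62
tool_pos: [516.6, -212.8, 167.4]
tool_rot: [0.999, 0.041, -0.001, -0.001]
wrist_force: [-0.4, 0.6, -0.8]
gripper_width: -0.0
grip_force: 0.0
```

```bash
python3 - <<'E'
from h import *
tgt(26,-156-54,115);s=manip.get_state();print(s["q"],s["time"])
p=manip.get_image("scene");im=p["image"][150:300,220:460,::-1]
cv2.imwrite("pics/s4.png",cv2.resize(im,None,fx=3.3,fy=3.3,interpolation=cv2.INTER_CUBIC))
E
```

```text
target [ 518.1 -215.3  115. ] tool shift [ 1.4  2.7 52.4] toolx yaw deg 4.66
[-6.06983575e-01  1.75233553e-01  1.70817031e+00 -2.98622839e-05
  1.26067118e+00  8.82432127e-01] 11.625
```

View pics/s4.png

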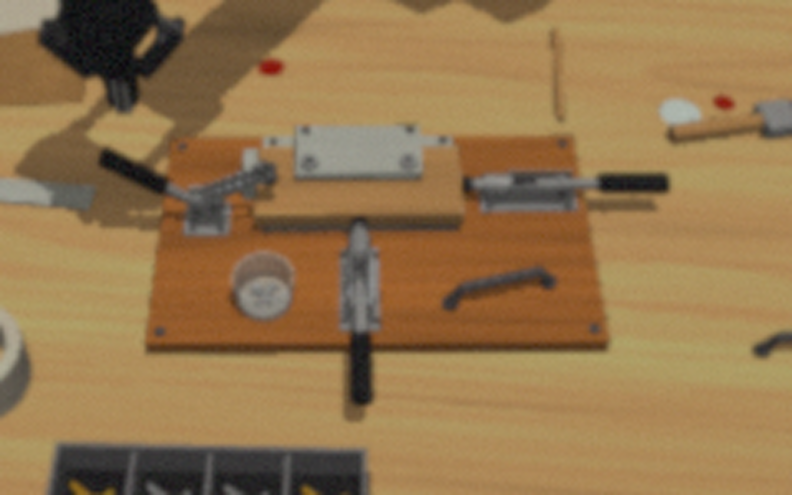

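The end lever is level (grip at about (633,183)), the board has slid toward the stop, and nothing else has moved. I press the hold-down, whose locked grip height is 51.

Request:
{"name": "arm_command", "arguments": {"series": [{"travel":[1,2,28],"turn":0,"gripper":255},{"travel":[0,0,24],"turn":0,"gripper":255},{"travel":[0,0,10],"turn":0,"gripper":255},{"travel":[0,0,8],"turn":0,"gripper":255},{"travel":[0,1,8],"turn":0,"gripper":255},{"travel":[0,1,6],"turn":0,"gripper":255},{"travel":[0,1,6],"turn":0,"gripper":255},{"travel":[0,1,6],"turn":0,"gripper":255},{"travel":[0,1,6],"turn":0,"gripper":255}]}}

```text
time: 12.8
tool_pos: [519.2, -220.6, 66.1]
tool_rot: [0.999, 0.041, 0.0, 0.0]
wrist_force: [-0.4, -1.2, 2.7]
gripper_width: 0.1
grip_force: 1.2
```

Request:
{"name": "arm_command", "arguments": {"series": [{"travel":[0,1,4],"turn":0,"gripper":255},{"travel":[0,1,4],"turn":0,"gripper":255},{"travel":[0,0,3],"turn":0,"gripper":255},{"travel":[0,0,2],"turn":0,"gripper":255},{"travel":[0,0,1],"turn":0,"gripper":255},{"travel":[0,0,0],"turn":0,"gripper":255}]}}

```text
time: 13.55
tool_pos: [519.1, -222.1, 52.1]
tool_rot: [0.999, 0.041, -0.0, -0.0]
wrist_force: [0.6, -1.4, 0.7]
gripper_width: 0.0
grip_force: 0.7
```

Request:
{"name": "arm_command", "arguments": {"series": [{"travel":[0,0,1],"turn":0,"gripper":255},{"travel":[0,0,1],"turn":0,"gripper":255},{"travel":[0,0,0],"turn":0,"gripper":255}]}}

```text
time: 13.92
tool_pos: [519.1, -222.2, 51.0]
tool_rot: [0.999, 0.041, -0.0, -0.0]
wrist_force: [-2.6, -0.4, 7.2]
gripper_width: -0.2
grip_force: 3.8
```

Request:
{"name": "arm_command", "arguments": {"series": [{"travel":[0,0,1],"turn":0,"gripper":255},{"travel":[0,0,1],"turn":0,"gripper":255},{"travel":[0,0,0],"turn":0,"gripper":255}]}}

```text
time: 14.3
tool_pos: [519.3, -222.3, 50.7]
tool_rot: [0.999, 0.041, -0.0, -0.0]
wrist_force: [-8.0, 3.7, 20.8]
gripper_width: -0.0
grip_force: 10.1
```

Request:
{"name": "arm_command", "arguments": {"series": [{"travel":[0,0,-20],"turn":0,"gripper":255},{"travel":[0,0,-50],"turn":0,"gripper":255},{"travel":[0,0,-55],"turn":0,"gripper":255},{"travel":[-30,45,0],"turn":0,"gripper":255},{"travel":[-30,45,0],"turn":0,"gripper":255},{"travel":[-30,45,0],"turn":0,"gripper":255},{"travel":[-30,45,0],"turn":0,"gripper":255},{"travel":[0,0,0],"turn":0,"gripper":255},{"travel":[0,0,0],"turn":0,"gripper":255}]}}

```text
time: 15.42
tool_pos: [414.3, -410.5, 172.6]
tool_rot: [0.999, 0.041, -0.0, -0.001]
wrist_force: [-0.1, 0.1, -1.1]
gripper_width: -0.2
grip_force: 0.0
```

```bash
python3 - <<'E'
from h import *
p=manip.get_image("scene");im=p["image"][150:300,220:460,::-1]
cv2.imwrite("pics/s5.png",cv2.resize(im,None,fx=3.3,fy=3.3,interpolation=cv2.INTER_CUBIC))
p=manip.get_image("top");im=p["image"][120:270,200:440,::-1]
cv2.imwrite("pics/t5.png",cv2.resize(im,None,fx=3.3,fy=3.3,interpolation=cv2.INTER_CUBIC))
E
```

```text
(no output)
```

View pics/s5.png

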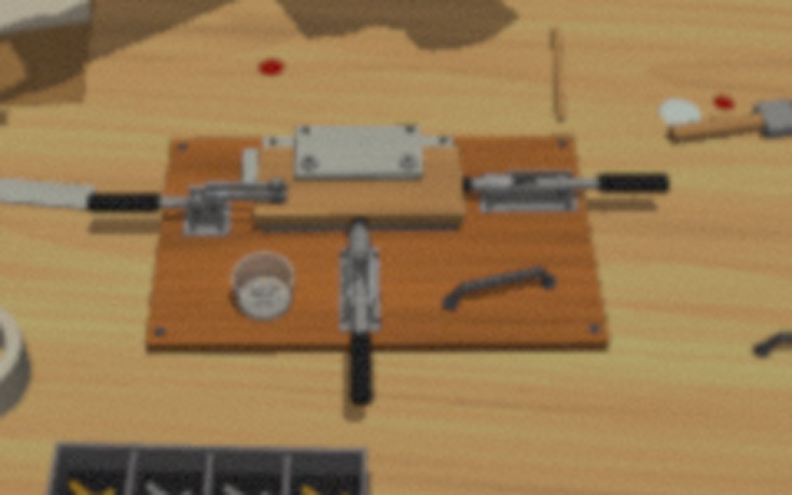

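View pics/t5.png

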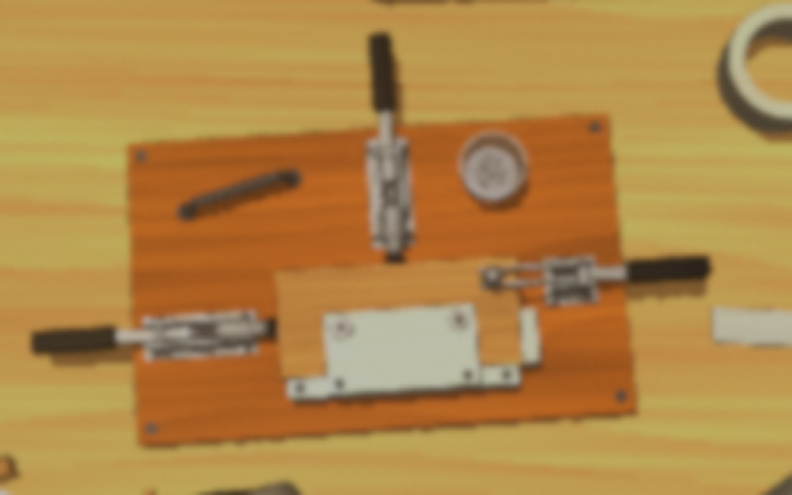

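Both pictures show all three levers level. In the top crop the board is against the end stop (about (525,335)) and the fence, the spindle is on the board (about (490,277)), and the bystanders have not moved.

```bash
python3 -c "
from cell import manip
print(manip.finish_job())"
```

```text
the job is handed in; nothing more can be done
None
```

The board is clamped and the job is handed in: I pressed the side, end and hold-down levers to their stops in that order, the board sits against the fence and end stop in the last pictures, nothing else was moved, and it took about 15.5 s; the judge's verdict was not shown.

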